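# Set the air supply of the floating microscope bench

## Task

Get the air supply of the vibration-isolated bench ready. With the red valve lever still closed, push the blue regulator collar round by its lug until its pointer clicks in at 6 on the number plate; then swing the red lever half way open, centred over the green mark, and never much wider. Leave the keypad, mouse, slide box and oil jar where they are.

Things in the scene. Friction and masses are not known exactly. Their poses are not given: they have to be found in the camera images.
- regulator: Air regulator fixed to the bench, left or right of the valve, yaw varies. Origin: on the bench, on the collar's axis; z up. Base 110 x 110 x 8 mm, block 66 x 66 mm, round black number plate 166 mm across, top at z 68 mm. White digits 1 to 8, 71 mm off the axis, at azimuths (from its x axis, counter-clockwise) 105, 75, 45, 15, -15, -45, -75, -105 degrees: they rise clockwise from above.
- number6 (a point): The digit 6 on the regulator's plate: 71 mm from the collar's axis at azimuth -45 degrees, 69 mm over the bench.
- collar (a joint): Turning angle (rad) of the regulator's blue knurled collar: 0 at number 1, growing clockwise from above, pi/6 per number (6 is 2.618); starts between 1 and 4. It snaps into the nearest number by itself; 0.2 N m takes it over the ridge half way between two numbers. 60 mm diameter, z 69 to 105 mm over the bench, brass nut to z 111 mm.
- collar_lug (a point): Middle of the collar's straight radial lug, which is also its pointer (white line on top): 50 mm from the axis, 88 mm over the bench; x axis outwards along the lug. The lug is 12 mm thick, reaches from 30 to 62 mm off the axis and from z 78 to 98 mm.
- valve: Quarter-turn ball valve fixed to the bench, left or right of the regulator, yaw varies. Origin: on the bench, on the lever's axis; z up. Base 90 x 110 mm, brass body along its y, above it a round grey plate 160 mm across, top at z 66 mm, with 24 mm wide radial marks at azimuths 180 (white, closed), 135 (green, half open) and 90 degrees (white, fully open).
- green_mark (a point): Middle of the green half-open mark on the valve's plate, 54 mm from the lever's axis at azimuth 135 degrees, 67 mm over the bench.
- lever (a joint): Angle (rad) of the valve's lever about the vertical through the valve's origin: 0 closed (lever to the valve's -x), growing clockwise from above; 0.785 half open (over the green mark), 1.571 fully open, stops at both ends; starts at 0 to 0.15. It stays where it is left (friction 0.12 N m).
- lever_grip (a point): Middle of the lever's red grip, 90 mm from the lever's axis, 79 mm over the bench; x axis outwards along the lever. The grip is 16 mm wide, 75 mm long (50 to 125 mm off the axis), from z 70 to 88 mm.
- keypad: Bystander: white control keypad, 100 x 150 x 25 mm, loose. Origin under its centre.
- mouse: Bystander: black computer mouse, 110 x 62 x 24 mm, loose. Origin under its centre.
- slidebox: Bystander: green slide box with white lid, 92 x 72 x 34 mm, loose. Origin under its centre.
- oil: Bystander: amber immersion oil jar with black cap, 40 mm diameter, 65 mm high, loose. Origin under its centre.
Mind the look-alikes: they are no part of the job. Of the things like the regulator, leave any that is purple; of the rest the larger one is meant.

How it is judged:
On the way, in this order (a step that is already met when the one before it is completed fails the run):
1. the collar rests at 6 while the valve is still closed (value of joint collar between 2.48 and 2.76 rad and value of joint lever below 0.26 rad), for 0.3 s.
2. the lever is half open (value of joint lever between 0.645 and 0.925 rad), for 0.3 s.
At the end, for the whole second after the job is handed in: The collar rests at 6 (within 8 degrees, that is, clicked in), the valve lever rests half open at 45 degrees (within 8 degrees), and the four bystanders are where they were (within 25 mm) (all of step 2 and value of joint collar between 2.48 and 2.76 rad and velocity of joint collar between -0.1 and 0.1 rad/s and velocity of joint lever between -0.1 and 0.1 rad/s); the robot touches nothing.
It fails at once if the lever is opened past 65 degrees (value of joint lever above 1.134 rad).
It fails at once if a bystander (keypad, mouse, slide box or oil jar) is moved more than 25 mm (distance of any of keypad, mouse, slidebox, oil from where it was at the start of the episode above 0.025 m).
It also fails if it takes over 54 s, if anything falls off the work surface, if the arm or the gripper's body presses on something with over 40 N, if the wrist force passes 120 N, or if a joint passes its speed limit or range.

## Robot

A 6-joint arm with a two-finger parallel gripper is mounted at the origin on the work surface. World frame = base frame: x ahead of the robot, y to its left, z up, the work surface at z = 0. Lengths are in m, angles in rad, forces in N, time in s.
With the tool pointing down it reaches from about 0.25 to 0.725 m from the base axis. Payload 9.7 kg.
Tool frame: the origin (TCP) lies midway between the tips of the shut fingers; the grasp point (between the pads) lies 19 mm behind it; z points along the fingers, x is the direction in which the jaws open and shut, and the axes are right-handed (so a half turn about z gives the same grasp; the last joint's range is limited). The gripper opens to 85 mm and grips with 20 to 120 N. Pads are 22 mm wide; open, the fingers measure 114 mm over their backs; the gripper's body (76 mm by 85 mm) begins 54 mm behind the grasp point. The pads swing forward as they close: fully open they stand 13 mm farther back than shut.
Start: joints at [0, 0.087, 0.176, 1.66, 0, 1.571], TCP at [0.55, -0, 0.231] pointing down, gripper open.
Joint ranges: [-3.13, 3.13], [-0.85, 1.81], [-1.15, 1.24], [-2.2, 2.28], [-1.44, 1.52], [-3.14, 3.14]. Speed limits (rad/s): [2.22, 2.22, 2.57, 3.14, 3.14, 3.14].

## Interface

Orientations are given as a rotation vector (axis times angle).
In Python, from rig import r gives the robot as it stands.
- The arm moves only by the shell command python3 -m pendant 'ROWS' [OPENING] [FORCE]. ROWS is JSON, a list of rows, each a list of 2 entries, a list of its own where there are three numbers: the shift along the tool's x, y, z in m, then the turn about the tool's z in rad. A call has exactly 8 rows; each row is the pose to reach, as a shift and turn from the pose commanded when the call began, along the tool's axes at that moment; what a row does not reach only later rows make up. A row lasts 1/10 s, in which the tool goes at most 50 mm and 8.59 degrees, less where a joint would pass 70% of its speed; a pose out of reach is approached as far as the arm can. A call with a gripper value outside its range is refused whole. OPENING is the closure in counts, from 0 (fully open) to 255 (shut), set as the call begins (- or left out, the last holds). The fingers move at their own pace and stop on an object; FORCE is the grip in N (left out, the last holds). Time passes only in rows, so rows that repeat a pose let the fingers close, or fill a call up. It gives the time, the measured TCP pose, the force and the opening at its end, in the units of the state.
- r.read_state(): the state, without advancing time (a new reading comes with each control period).
- r.get_image(name): name is "scene" or "side" or "wrist"; returns a dict with "frame" (420x560x3 uint8, red, green, blue), "z_map" (420x560 float32, m along the optical axis (not along the pixel's ray), 0 where there is no reading), "camera_matrix" (3x3 intrinsics, pixels), "extrinsics" (4x4, takes a point from camera to world coordinates); the wrist camera has in their place "T_tool_cam" (4x4, takes a point from camera to tool coordinates, whose origin is the TCP and whose axes are the tool frame's). Camera axes: x right, y down, z forward; pixel columns grow to the right and rows downward; lengths in m; the calibration is good to about 2 mm. A picture is of the moment at which its call begins: read the wrist's pose just before it.
- r.sign_off(): hands the job in, once; it reports no verdict.
Trained networks look in a picture, given as the dict that the camera call returned (one of the last four; its "shot" number tells which), for a name from the list of things; names that differ only in an ending like _2 or _b are one class to them, and where a whole thing is asked for, a point or a joint stands for the part that bears it (a point fixed in the world has none). Each returns a list of dicts, best first, with "conf" (0 to 1); they miss things now and then, are a little off and sometimes report something else, mostly with a low value. They report only what shows in the picture. A call takes as long as a camera call. They do not tell look-alikes from the thing itself.
- r.search_frame(picture, label): "uv" ([column, row] in pixels, amid what is visible of it).
- r.tip_of(picture, label): "uv" ([column, row] in pixels: a listed point, or the origin of a listed thing).
The state is a dict: "clock": time; "qpos": joint angles; "dq": joint speeds; "joint_efforts": joint torques, N m; "eef_pos": TCP position; "orientation": TCP orientation; "force": force on the tool from outside, world axes, zero at the start; "ft_torque": the same for the moment, N m; "finger_gap": finger opening in m.
Only numpy, scipy, OpenCV 4.12 (cv2) and the standard library are available. Lean on these libraries where they do the work, as an engineer would, in place of code of your own. Each camera call takes 0.05 s, during which the arm holds its last target. There are 200 camera calls.

## Working session

There is one attempt and no reset: what is moved stays moved. The work goes in short steps, Python scripts to look and compute and a shell command to move; the robot and the scene stay as the last step left them, time stands still between calls to the robot, and variables do not carry over. Pictures are saved under pics/ and viewed, about 8 in all and at most 12, crops included, and the job is handed in when it is done.

```bash
mkdir -p pics
cat > h.py <<'E'
import numpy as np,cv2
from rig import r
from scipy.spatial.transform import Rotation as R
def T():
    s=r.read_state();M=np.eye(4);M[:3,:3]=R.from_rotvec(s['orientation']).as_matrix();M[:3,3]=s['eef_pos'];return M
def shot(n):
    t=T();p=r.get_image(n);p['E']=p['extrinsics'] if 'extrinsics' in p else t@p['T_tool_cam'];return p
def ray_z(p,uv,z):
    K=p['camera_matrix'];d=np.linalg.inv(K)@[uv[0],uv[1],1];E=np.array(p['E']);d=E[:3,:3]@d;o=E[:3,3];return o+d*(z-o[2])/d[2]
def save(p,n): cv2.imwrite(f'pics/{n}.png',p['frame'][:,:,::-1])
E
python3 - <<'E'
from h import *
print(r.read_state())
a=shot('scene');b=shot('side')
save(a,'a');
cv2.imwrite('pics/ab.png',cv2.resize(np.hstack([a['frame'],b['frame']])[:,:,::-1],None,fx=.71,fy=.71))
Z=dict(regulator=0,number6=.069,collar_lug=.088,valve=0,green_mark=.067,lever_grip=.079,keypad=0,mouse=0,slidebox=0,oil=0)
for n,p in(('scene',a),('side',b)):
  for k,z in Z.items():
    for d in r.tip_of(p,k)[:3]: print(n,k,np.round(d['uv']),round(d['conf'],2),np.round(ray_z(p,d['uv'],z),3))
E
```

```text
{'clock': 0.0, 'qpos': array([ 2.52883456e-05,  8.74629612e-02,  1.75106036e-01,  1.65981655e+00,
       -2.77406524e-06,  1.57080772e+00]), 'dq': array([-0.00121968, -0.00063108,  0.00095778,  0.00018781, -0.00077748,
       -0.0012589 ]), 'joint_efforts': array([ 7.68234549e-04, -5.20392072e+01,  4.64802504e+01,  1.63646933e-02,
        2.23589603e-05, -6.77332673e-05]), 'eef_pos': array([5.49754031e-01, 1.31117613e-05, 2.30567077e-01]), 'orientation': array([ 3.14158911e+00,  2.18323927e-05, -2.16321333e-03]), 'force': array([-0.25233546, -0.16247678, -0.74630135]), 'ft_torque': array([-0.02132454,  0.02851773,  0.00258935]), 'finger_gap': 0.08547192769881513}
scene regulator [364. 279.] 0.9 [0.531 0.222 0.   ]
scene regulator [390. 217.] 0.87 [0.322 0.174 0.   ]
scene regulator [327. 339.] 0.69 [0.713 0.239 0.   ]
scene number6 [336. 260.] 0.83 [0.571 0.162 0.069]
scene number6 [370. 205.] 0.58 [0.378 0.136 0.069]
scene number6 [372. 271.] 0.5 [0.548 0.242 0.069]
scene collar_lug [414. 201.] 0.91 [0.316 0.221 0.088]
scene collar_lug [345. 334.] 0.64 [0.724 0.283 0.088]
scene coll
[... 582 characters left out ...]
[268. 306.] 0.68 [0.531 0.222 0.   ]
side number6 [251. 268.] 0.94 [0.569 0.173 0.069]
side number6 [341. 251.] 0.58 [0.377 0.116 0.069]
side number6 [168. 276.] 0.55 [0.741 0.204 0.069]
side collar_lug [251. 296.] 0.66 [0.563 0.251 0.088]
side collar_lug [177. 312.] 0.65 [0.7   0.293 0.088]
side collar_lug [378. 289.] 0.63 [0.311 0.219 0.088]
side valve [280. 178.] 0.93 [ 0.523 -0.182  0.   ]
side green_mark [286. 173.] 0.76 [ 0.506 -0.131  0.067]
side lever_grip [308. 164.] 0.65 [ 0.449 -0.155  0.079]
side keypad [173. 236.] 0.98 [0.777 0.043 0.   ]
side mouse [302. 386.] 0.59 [0.457 0.385 0.   ]
side oil [319. 132.] 0.79 [ 0.409 -0.399  0.   ]
side oil [249. 299.] 0.33 [0.574 0.206 0.   ]
```

View pics/ab.png

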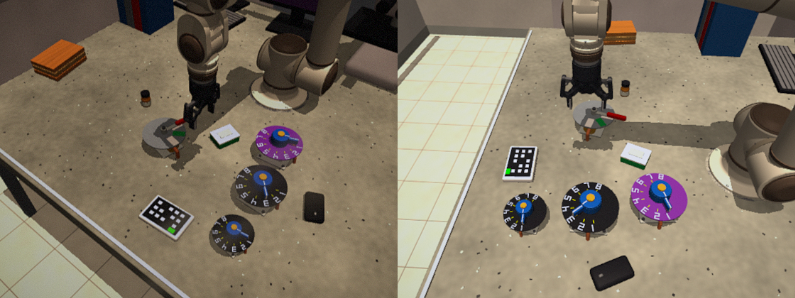

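The picture shows the larger black regulator in the middle (scene about 364,270). The purple one is nearer the base and the small black one farther out. The valve is on the right, with its lever pointing towards the base. Next is a close look from above the regulator.

```bash
python3 -m pendant '[[[0,-0.04,-0.02],0],[[-0.01,-0.08,-0.04],0],[[-0.01,-0.12,-0.06],0],[[-0.02,-0.16,-0.08],0],[[-0.02,-0.2,-0.09],0],[[-0.02,-0.22,-0.09],0],[[-0.02,-0.22,-0.09],0],[[-0.02,-0.22,-0.09],0]]' 255 60
cat > look.py <<'E'
from h import *
import sys
p=shot('wrist');save(p,sys.argv[1]);print(np.round(T(),3).tolist(), np.round(p['T_tool_cam'],3).tolist())
Z=dict(regulator=0,collar=.1,number6=.069,collar_lug=.088,valve=0,green_mark=.067,lever_grip=.079)
for k,z in Z.items():
    for d in r.tip_of(p,k)[:3]: print(k,np.round(d['uv']),round(d['conf'],2),np.round(ray_z(p,d['uv'],z),3))
E
python3 look.py w1
```

```text
clock: 1.9
eef_pos: [0.5299, 0.22, 0.3209]
orientation: [3.141, 0.001, -0.001]
force: [-1.1, -0.4, -0.2]
finger_gap: 0.0003
[[1.0, -0.0, -0.0, 0.53], [-0.0, -1.0, -0.0, 0.219], [-0.0, 0.0, -1.0, 0.321], [0.0, 0.0, 0.0, 1.0]] [[1.0, 0.0, -0.001, 0.001], [0.0, 0.954, 0.299, -0.078], [0.001, -0.299, 0.954, -0.144], [0.0, 0.0, 0.0, 1.0]]
regulator [129. 194.] 0.78 [0.32  0.174 0.   ]
regulator [424. 145.] 0.67 [0.712 0.241 0.   ]
regulator [280. 162.] 0.57 [0.525 0.217 0.   ]Traceback (most recent call last):
  File "look.py", line 6, in <module>
    for d in r.tip_of(p,k)[:3]: print(k,np.round(d['uv']),round(d['conf'],2),np.round(ray_z(p,d['uv'],z),3))
             ~~~~~~~~^^^^^
ValueError: it knows: collar_lug, green_mark, keypad, lever_grip, mouse, number, oil, regulator, slidebox, valve
```

View pics/w1.png

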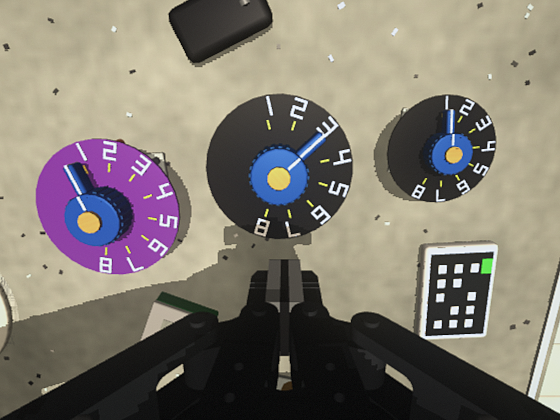

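The regulator's nut is at (278,178) and its lug points at 3 (tip about 325,133). Digits 1, 6 and 8 are at (269,105), (320,215) and (262,228).

```bash
sed -i "s/collar=.1,//" look.py
python3 - <<'E'
from h import *
p=shot('wrist')
f=p['frame'].astype(int);m=((f[:,:,0]>150)&(f[:,:,2]<120)&(f[:,:,1]>110));m[:,:250]=0;m[:,310:]=0;m[:150]=0;m[215:]=0
v,u=np.nonzero(m);c=ray_z(p,[u.mean(),v.mean()],.111);print('axis',u.mean(),v.mean(),c)
dig={1:(269,105),2:(299,110),3:(327,128),4:(342,157),5:(339,189),6:(320,215),7:(292,228),8:(262,228)}
P=np.array([ray_z(p,q,.069) for q in dig.values()])
az={k:105-30*(k-1) for k in dig}
# fit circle/yaw
from scipy.optimize import least_squares
A=np.radians(list(az.values()))
s=least_squares(lambda x:np.r_[P[:,0]-x[0]-.071*np.cos(A+x[2]),P[:,1]-x[1]-.071*np.sin(A+x[2])],[c[0],c[1],0]);print('fit',s.x,np.degrees(s.x[2]),s.cost)
q=ray_z(p,(325,133),.098)-c;print('lug az',np.degrees(np.arctan2(q[1],q[0])),np.hypot(*q[:2]))
for d in r.tip_of(p,'collar_lug'): print(d, ray_z(p,d['uv'],.088))
for k in('valve','green_mark','lever_grip'):
  for n in('scene','side'):
    P_=shot(n)
    print(n,k,[(np.round(ray_z(P_,d['uv'],dict(valve=0,green_mark=.067,lever_grip=.079)[k]),3),d['conf']) for d in r.tip_of(P_,k)[:2]])
E
```

```text
axis 278.7940503432494 180.1945080091533 [0.52482011 0.21728217 0.111     ]
fit [ 0.52548827  0.21895012 -0.0556945 ] -3.1910596457285028 1.1816355894681526e-05
lug az 44.4063596539876 0.0657018094703377
{'uv': [451.0, 113.9], 'conf': 0.82} [0.70147318 0.28148345 0.088     ]
{'uv': [311.8, 140.0], 'conf': 0.59} [0.55927939 0.25515042 0.088     ]
{'uv': [80.0, 173.7], 'conf': 0.55} [0.30980911 0.21940037 0.088     ]
{'uv': [184.3, 319.6], 'conf': 0.33} [0.40691472 0.03650379 0.088     ]
scene valve [(array([ 0.536, -0.193,  0.   ]), 0.84)]
side valve [(array([ 0.53 , -0.184,  0.   ]), 0.64)]
scene green_mark [(array([ 0.583, -0.131,  0.067]), 0.46)]
side green_mark [(array([ 0.51 , -0.128,  0.067]), 0.64)]
scene lever_grip [(array([ 0.459, -0.159,  0.079]), 0.94)]
side lever_grip [(array([ 0.448, -0.153,  0.079]), 0.48)]
```

```bash
python3 -c "
from rig import r;print(r.read_state()['qpos'])"
python3 -m pendant '[[[0.01,-0.01,0.02],-0.145],[[0.02,-0.02,0.04],-0.29],[[0.03,-0.03,0.06],-0.435],[[0.033,-0.034,0.08],-0.58],[[0.033,-0.034,0.1],-0.725],[[0.033,-0.034,0.12],-0.87],[[0.033,-0.034,0.14],-1.015],[[0.033,-0.034,0.15],-1.16]]' 165 30
python3 -m pendant '[[[0,0,0],-0.145],[[0,0,0],-0.29],[[0,0,0],-0.435],[[0,0,0],-0.58],[[0,0,0],-0.725],[[0,0,0],-0.87],[[0,0,0],-1.015],[[0,0,0],-1.16]]'
python3 look.py w2; python3 -c "
from rig import r;print(r.read_state()['qpos'])"
```

```text
[ 3.93513820e-01  2.05422598e-01  4.87944809e-01  1.85337331e+00
 -2.31522483e-06  1.96421369e+00]
clock: 3.5
eef_pos: [0.5624, 0.2538, 0.1692]
orientation: [-2.622, -1.729, 0.004]
force: [-0.1, 0.8, 0.0]
finger_gap: 0.0301
clock: 4.3
eef_pos: [0.563, 0.2541, 0.1712]
orientation: [-1.246, -2.884, 0.0]
force: [-0.8, 0.6, 0.9]
finger_gap: 0.03
[[-0.692, 0.722, -0.0, 0.563], [0.722, 0.692, -0.0, 0.254], [0.0, -0.0, -1.0, 0.171], [0.0, 0.0, 0.0, 1.0]] [[1.0, -0.0, 0.001, 0.0], [0.0, 0.954, 0.299, -0.075], [-0.001, -0.299, 0.954, -0.144], [0.0, 0.0, 0.0, 1.0]]
regulator [286. 129.] 0.93 [0.525 0.221 0.   ]
regulator [170. 281.] 0.58 [0.711 0.239 0.   ]
number6 [ 88. 309.] 0.88 [0.731 0.199 0.069]
number6 [178. 134.] 0.56 [0.574 0.166 0.069]
collar_lug [286. 212.] 0.95 [0.559 0.253 0.088]
collar_lug [286. 128.] 0.36 [0.519 0.216 0.088]
[ 4.23822165e-01  2.36947329e-01  2.29409475e-01  1.56333286e+00
  3.37492590e-05 -3.22764477e-01]
```

View pics/w2.png

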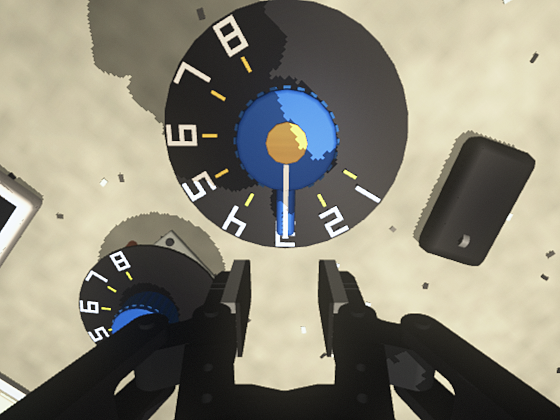

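The lug sits centrally between the fingers (about 286,212, pointing at 3). I'll descend astride it, then sweep clockwise.

```bash
python3 -m pendant '[[[0,0,0.02],0],[[0,0,0.04],0],[[0,0,0.06],0],[[0,0,0.075],0],[[0,0,0.085],0],[[0,0,0.094],0],[[0,0,0.094],0],[[0,0,0.094],0]]'
```

```text
clock: 5.45
eef_pos: [0.5632, 0.2541, 0.0778]
orientation: [1.255, 2.88, 0.001]
force: [0.7, 0.7, 0.8]
finger_gap: 0.0302
```

```bash
python3 -m pendant '[[[-0.007,0,0],0.13],[[-0.013,-0.002,0],0.26],[[-0.020,-0.004,0],0.39],[[-0.026,-0.007,0],0.52],[[-0.031,-0.0105,0],0.65],[[-0.036,-0.015,0],0.78],[[-0.041,-0.020,0],0.91],[[-0.045,-0.0255,0],1.04]]'
python3 -m pendant '[[[-0.007,0,0],0.13],[[-0.013,-0.002,0],0.26],[[-0.020,-0.004,0],0.39],[[-0.026,-0.007,0],0.52],[[-0.029,-0.009,0],0.60],[[-0.029,-0.009,0],0.60],[[-0.029,-0.009,0],0.60],[[-0.029,-0.009,0],0.60]]'
python3 look.py w3
```

```text
clock: 6.25
eef_pos: [0.5754, 0.204, 0.0784]
orientation: [-2.525, -1.87, -0.003]
force: [-0.3, 0.2, -0.5]
finger_gap: 0.0302
clock: 7.05
eef_pos: [0.5584, 0.1787, 0.0777]
orientation: [-2.961, -1.051, -0.001]
force: [-0.4, 0.1, 0.2]
finger_gap: 0.0299
[[0.777, 0.63, 0.0, 0.558], [0.63, -0.777, 0.0, 0.179], [0.0, 0.0, -1.0, 0.078], [0.0, 0.0, 0.0, 1.0]] [[1.0, 0.0, -0.001, 0.001], [0.0, 0.954, 0.299, -0.077], [0.001, -0.299, 0.954, -0.144], [0.0, 0.0, 0.0, 1.0]]
regulator [283. 140.] 0.56 [0.525 0.22  0.   ]
regulator [506. 289.] 0.56 [0.712 0.239 0.   ]
number6 [291. 299.] 0.93 [0.572 0.169 0.069]
number6 [537. 409.] 0.62 [0.72  0.201 0.069]
collar_lug [287. 283.] 0.59 [0.558 0.182 0.088]
valve [284. 141.] 0.58 [0.526 0.22  0.   ]
```

View pics/w3.png

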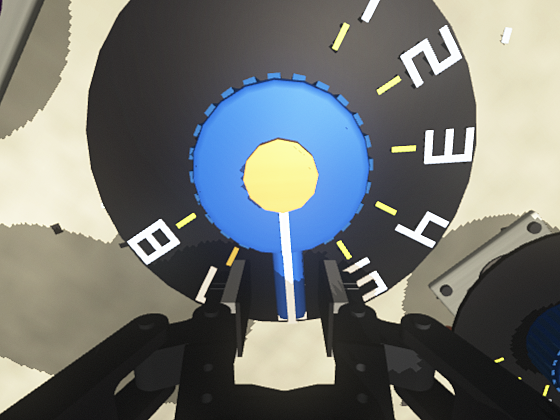

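The lug has clicked in at 6: it lies centred (287,283) between the 5 tick (343,249) and the 7 tick (232,257), free of both fingers. Next I lift and go to the valve.

```bash
python3 -m pendant '[[[0,0,-0.05],0],[[0,0,-0.1],0],[[0,0,-0.16],0],[[-0.04,0.026,-0.17],0],[[-0.08,0.052,-0.17],0],[[-0.12,0.078,-0.17],0],[[-0.16,0.104,-0.17],0],[[-0.2,0.13,-0.17],0]]'
python3 -m pendant '[[[-0.04,0.026,0],-0.14],[[-0.08,0.052,0],-0.28],[[-0.091,0.058,0],-0.42],[[-0.091,0.058,0],-0.56],[[-0.091,0.058,0],-0.56],[[-0.091,0.058,0],-0.56],[[-0.091,0.058,0],-0.56],[[-0.091,0.058,0],-0.56]]'
python3 look.py w4
```

```text
clock: 8.2
eef_pos: [0.4834, -0.0499, 0.2474]
orientation: [2.961, 1.049, 0.001]
force: [0.7, -0.3, -0.7]
finger_gap: 0.0302
clock: 9.0
eef_pos: [0.4502, -0.1502, 0.2473]
orientation: [2.558, 1.824, -0.0]
force: [-0.4, -0.3, 1.2]
finger_gap: 0.0303
[[0.325, 0.946, -0.0, 0.45], [0.946, -0.325, 0.0, -0.15], [-0.0, -0.0, -1.0, 0.247], [0.0, 0.0, 0.0, 1.0]] [[1.0, 0.0, -0.0, 0.001], [0.0, 0.954, 0.298, -0.076], [0.0, -0.298, 0.954, -0.144], [0.0, 0.0, 0.0, 1.0]]
valve [276. 244.] 0.69 [ 0.531 -0.186  0.   ]
valve [380.  64.] 0.2 [ 0.378 -0.02   0.   ]
green_mark [314. 234.] 0.93 [ 0.507 -0.137  0.067]
lever_grip [277. 189.] 0.85 [ 0.45  -0.156  0.079]
```

View pics/w4.png

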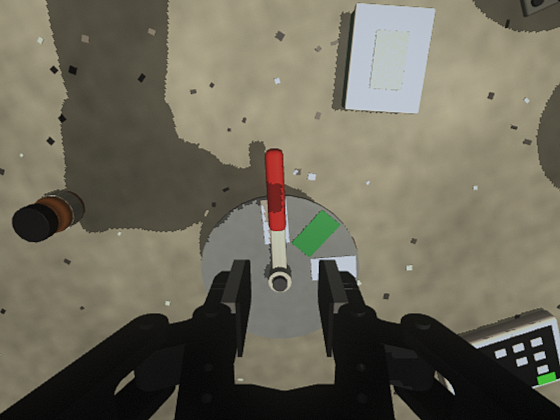

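The lever is at the closed mark (grip 275,190, hub 280,283), with the green mark at (316,233) and lying clockwise. That puts the valve axis at about (0.530,-0.186) and the green mark at azimuth 116°.

```bash
python3 -c "
from h import *
p=shot('wrist');print(ray_z(p,(280,283),.085),ray_z(p,(280,283),.08))"
python3 -m pendant '[[[-0.006,-0.006,0.04],0],[[-0.006,-0.006,0.08],0],[[-0.006,-0.006,0.11],0],[[-0.006,-0.006,0.13],0],[[-0.006,-0.006,0.15],0],[[-0.006,-0.006,0.165],0],[[-0.006,-0.006,0.174],0],[[-0.006,-0.006,0.174],0]]'
python3 look.py w5
```

```text
[ 0.5374922  -0.18360859  0.085     ] [ 0.54009492 -0.18457162  0.08      ]
clock: 10.2
eef_pos: [0.4419, -0.1542, 0.0724]
orientation: [-2.556, -1.825, 0.001]
force: [-0.2, -0.1, 0.1]
finger_gap: 0.03
[[0.325, 0.946, -0.0, 0.442], [0.946, -0.325, 0.0, -0.154], [0.0, -0.0, -1.0, 0.073], [0.0, 0.0, 0.0, 1.0]] [[1.0, 0.0, -0.0, 0.001], [0.0, 0.954, 0.298, -0.076], [0.0, -0.298, 0.954, -0.144], [0.0, 0.0, 0.0, 1.0]]
valve [284. 349.] 0.57 [ 0.534 -0.185  0.   ]
lever_grip [284. 301.] 0.87 [ 0.45  -0.156  0.079]
```

View pics/w5.png

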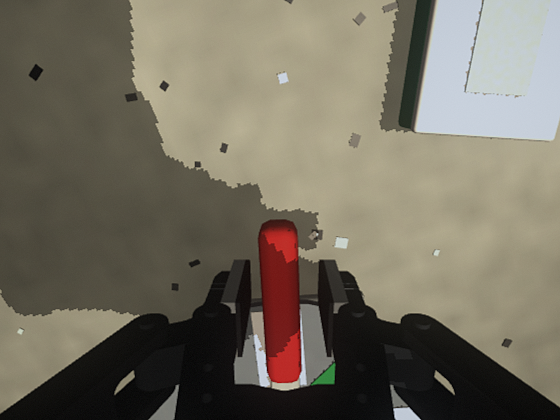

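```bash
python3 -m pendant '[[[0.010,0.0005,0],0.1],[[0.019,0.002,0],0.2],[[0.029,0.004,0],0.3],[[0.038,0.008,0],0.4],[[0.0465,0.012,0],0.5],[[0.055,0.017,0],0.6],[[0.0625,0.023,0],0.7],[[0.069,0.029,0],0.79]]'
python3 -m pendant '[[[0.002,0,0],0.02],[[0.003,0,0],0.03],[[0.003,0,0],0.03],[[0.003,0,0],0.03],[[0.003,0,0],0.03],[[0,0,0],0.03],[[0,0,0],0.03],[[0,0,0],0.03]]'
python3 -m pendant '[[[0,0,-0.03],0],[[0,0,-0.07],0],[[0,0,-0.11],0],[[0,0,-0.15],0],[[0,0,-0.18],0],[[0,0,-0.18],0],[[0,0,-0.18],0],[[0,0,-0.18],0]]'
python3 look.py w6
```

```text
clock: 11.35
eef_pos: [0.4922, -0.0983, 0.0735]
orientation: [-3.064, -0.695, 0.001]
force: [-2.2, -0.6, 0.5]
finger_gap: 0.03
clock: 12.15
eef_pos: [0.4921, -0.0987, 0.0734]
orientation: [3.073, 0.655, 0.0]
force: [1.2, 0.5, 0.5]
finger_gap: 0.0301
clock: 12.95
eef_pos: [0.4919, -0.0985, 0.2521]
orientation: [-3.072, -0.655, 0.002]
force: [-0.6, 0.1, 0.2]
finger_gap: 0.0304
[[0.913, 0.408, -0.002, 0.492], [0.408, -0.913, 0.0, -0.099], [-0.002, -0.001, -1.0, 0.252], [0.0, 0.0, 0.0, 1.0]] [[1.0, 0.0, -0.001, 0.001], [0.0, 0.954, 0.299, -0.077], [0.001, -0.299, 0.954, -0.144], [0.0, 0.0, 0.0, 1.0]]
valve [285. 249.] 0.61 [ 0.533 -0.185  0.   ]
valve [213.  61.] 0.44 [ 0.378 -0.023  0.   ]
green_mark [282. 226.] 0.62 [ 0.508 -0.138  0.067]
lever_grip [282. 196.] 0.57 [ 0.494 -0.106  0.079]
```

View pics/w6.png

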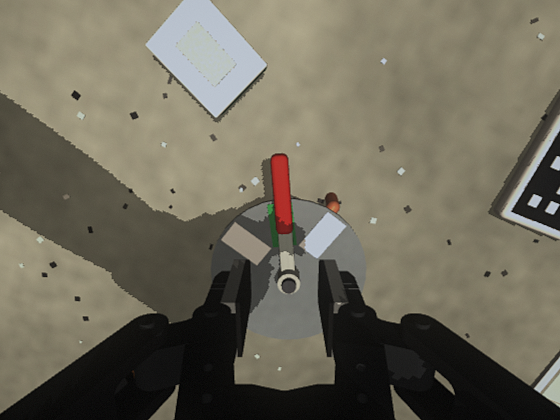

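Run:
```python
from h import *
p=shot('wrist')
w1=ray_z(p,(245,241),.067);w2=ray_z(p,(323,235),.067);az=lambda v:np.degrees(np.arctan2(v[1],v[0]))
f=p['frame'].astype(int);m=(f[:,:,0]>90)&(f[:,:,1]<70)&(f[:,:,2]<70);m[:,:250]=0;m[:,310:]=0;m[:140]=0;m[245:]=0
v,u=np.nonzero(m);P=np.array([ray_z(p,q,.088)[:2] for q in zip(u,v)]);
c=P.mean(0);d=np.linalg.svd(P-c,full_matrices=0)[2][0];print('grip centroid',c,'dir',az(d),az(-d))
# axis from marks: equal radius 54, 90deg apart
mid=(w1+w2)/2;e=w2-w1;n=np.array([e[1],-e[0]])/np.hypot(*e[:2])
print('marks half-dir',az(n),az(-n),'sep',np.hypot(*e[:2]),'mid',mid)
for A in((.533,-.185),tuple(mid[:2]+n*.0382),tuple(mid[:2]-n*.0382)): print(A,'lever az',az(c-np.array(A)),'w1',az(w1[:2]-A),'w2',az(w2[:2]-A))
s=[shot('scene'),shot('side')]
for q in s:
  for k in('keypad','mouse','slidebox','oil'): print(k,[np.round(ray_z(q,d['uv'],0),3) for d in r.tip_of(q,k)[:1]])
```

```text
grip centroid [ 0.49160108 -0.10229822] dir -61.838670852509836 118.16132914749018
marks half-dir -61.18474765068568 118.8152523493143 sep 0.07816212590476919 mid [ 0.51499292 -0.14895836  0.067     ]
(0.533, -0.185) lever az 116.59166648506843 w1 161.77381930062703 w2 73.51993187145487
(np.float64(0.5334048176337741), np.float64(-0.18242837490088004)) lever az 117.55095829690009 w1 164.46843955665696 w2 73.1620651419716
(np.float64(0.4965810159432252), np.float64(-0.11548834480636094)) lever az 110.68405689580271 w1 -106.8379348580283 w2 -15.53156044334299
keypad [array([0.781, 0.039, 0.   ])]
mouse [array([0.461, 0.382, 0.   ])]
slidebox [array([ 0.381, -0.026,  0.   ])]
oil [array([ 0.425, -0.4  ,  0.   ])]
keypad [array([ 0.783,  0.046, -0.   ])]
mouse [array([0.453, 0.393, 0.   ])]
slidebox [array([ 0.384, -0.017,  0.   ])]
oil [array([ 0.407, -0.378, -0.   ])]
```

The lever lies over the green mark, within about 1–2° of centre, and the bystanders are unmoved. I'll check the collar once more and hand in.

Run:
```python
from h import *
ok=0
for n in('scene','side'):
  q=shot(n)
  for d in r.tip_of(q,'collar_lug'):
    P=ray_z(q,d['uv'],.088)[:2]-[.525,.219]
    if np.hypot(*P)<.08: print(n,d['conf'],P,np.degrees(np.arctan2(P[1],P[0]))); 
cv2.imwrite('pics/col.png',cv2.resize(q['frame'][230:350,200:340,::-1],None,fx=4,fy=4))
```

```text
scene 0.62 [ 0.03405503 -0.03324405] -44.30960148702162
side 0.61 [ 0.03447057 -0.03764542] -47.52077050247357
```

View pics/col.png

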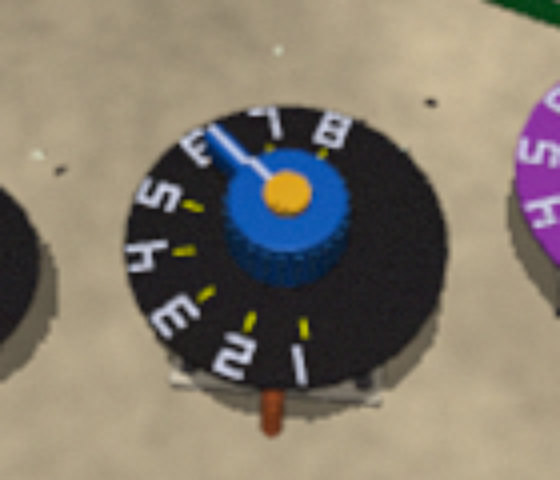

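The crop shows the pointer at 6 (about 215,135 in the crop), between 5 and 7.

```bash
python3 -c "
from rig import r;print(r.sign_off(), r.read_state()['clock'])"
```

```text
the job is handed in; nothing more can be done
the job is handed in; nothing more can be done
```

The job is handed in, at about 14 s of the 54 s allowed. The hand-in gives no verdict, so these results rest on my own checks.

- **Collar:** I turned the larger black regulator's collar from 3 to 6 by its lug with the fingers astride it, while the valve was closed. The last look put the lug at azimuth -44° to -48°, against about -48° expected for 6. The pointer reads 6 in the picture.
- **Lever:** I then swung the red lever over the green mark. It measures at about azimuth 117–118°, against 116–119° for the mark, so within about 2° of half open. It was not taken wider than that.
- **Bystanders:** The networks' positions for the keypad, mouse and slide box were within about 10 mm of the start. The oil jar's side-view estimate differed by about 21 mm and its scene-view estimate by about 15 mm. I put that down to detector noise, because the arm went nowhere near the jar.
- **Arm:** The gripper was lifted clear, touching nothing, and the measured forces stayed within a few newtons.

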